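# Find the clear gap in the sauna slat panel with the flat gauge

## Task

Take the flat-bladed gauge out of its stand and feel gently, without forcing, which of the three gaps of the slat panel is clear all the way down: the other two hide a springy strip that stops the blade short and must not be pushed in hard. Push the blade fully home in the middle part of the clear gap, so that the gauge's shoulder sits flat on the slats, and leave it standing there; leave the other things on the bench where they are.

Things in the scene. Friction and masses are not known exactly. Their poses are not given: they have to be found in the camera images.
- gauge: Loose gauge, about 110 g, standing blade down in its stand. Origin: centre of the blade's rounded lower edge. Up its z: flat steel blade 30 mm (x) by 5 mm (y), z 0 to 40 mm; birch shoulder plate 44 (x) by 28 (y) mm, z 40 to 48; birch handle 34 (x) by 18 (y) mm, z 48 to 112. Grip the handle across its 18 mm (y), at about z 85.
- shoulder (a point): The centre of the underside of the gauge's shoulder plate, 40 mm above the blade's edge.
- stand: The gauge's stand, a fixed brown aspen block 100 (x) by 80 (y) by 50 (z) mm, origin under its centre. A slot 36 mm (x) by 8 mm (y) in its middle takes the blade, the shoulder rests on its top at z 50 mm; the gauge is lifted straight up out of it.
- panel: Slat panel fixed to the bench, origin on the bench under its centre: four brown aspen slats 220 mm long (its x), 40 wide, 30 thick, tops at z 60, on battens 30 mm high and with spacers between them beyond x = +-76 mm. Three gaps run along x at y = +48, 0, -48 mm, 8 mm wide, top edges rounded 4 mm. Two gaps hide a springy strip all along their length; the third is clear for the blade's 40 mm.
- gap_left (a point): Centre of the mouth of the gap at y = +48 mm of the panel, level with the slat tops (60 mm above the bench). Axes as the panel's.
- gap_middle (a point): The same for the gap at y = 0.
- gap_right (a point): The same for the gap at y = -48 mm.
- strip_a (a joint): How far a hidden black rubber-faced strip is pushed in, m: 0 untouched, 0.010 its stop. Its top lies 20 mm below the slat tops; which gap it is in changes and is not told. It yields from 5 N on, 1 mm for every further 2.5 N, springs back, and is spoilt when pushed in 8 mm (25 N); 7 N is enough to feel it.
- strip_b (a joint): The same for the other strip, whose top lies 26 mm below the slat tops, in another gap.
- bucket: Bystander: open birch bucket, 170 mm across, 140 mm high, origin under its centre.
- ladle: Bystander: birch ladle lying along its x, 380 mm long, 50 mm high, origin on the bench below its handle.
- spray_bottle: Bystander: amber glass spray bottle with a black trigger, 70 mm across, 192 mm high, origin under its centre.
- stone: Bystander: rough ceramic stove stone, 76 mm across, 50 mm high, between stand and panel, origin under its centre.
- roller: Bystander: wooden back massager roller lying along its y, 250 mm long, 48 mm wide and high, origin under its centre.
- offcut: Bystander: slat offcut 45 x 200 x 28 mm, lying flat, origin under its centre.

How it is judged:
By the outcome, as a careful person would: the job done as asked, in the order asked, and still so for the second after the job is handed in, with the robot touching nothing.
It also fails if it takes over 48 s, if anything falls off the work surface, if the arm or the gripper's body presses on something with over 40 N, if the wrist force passes 120 N, or if a joint passes its speed limit or range.

## Robot

A 6-joint arm with a two-finger parallel gripper is mounted at the origin on the work surface. World frame = base frame: x ahead of the robot, y to its left, z up, the work surface at z = 0. Lengths are in m, angles in degrees, forces in N, time in s.
With the tool pointing down it reaches from about 0.35 to 0.85 m from the base axis. Payload 8.1 kg.
Tool frame: the origin (TCP) lies on the centre line of the jaws, within the pads' length; the fingertips stand 17 mm ahead of it and the grasp point (between the pads) lies 2 mm behind it (env.tip_reach is the distance from the TCP to the fingertips, in m); x points along the fingers, y is the direction in which the jaws open and shut, and the axes are right-handed (so a half turn about x gives the same grasp; the last joint's range is limited). The gripper opens to 93 mm and grips with 3 to 60 N. Pads are 15 mm wide; open, the fingers measure 128 mm over their backs; the gripper's body (75 mm by 188 mm) begins 65 mm behind the grasp point.
Start: joints at [-70.783, 7.471, 85.268, -0, 87.261, -4.893], TCP at [0.245, -0.548, 0.236] pointing down, gripper open.
Joint ranges: [-169.43, 169.43], [-51.17, 129.36], [1.28, 143.12], [-76.62, 256.62], [0, 156.53], [-152.29, 152.29]. Speed limits (degrees/s): [136.94, 136.94, 159.86, 180, 180, 180].

## Interface

Orientations are given as [roll, pitch, yaw] about the fixed x, y, z axes, in that order (R = Rz(yaw) Ry(pitch) Rx(roll)).
In Python, from cell import env, read_camera, camera_info gives the robot as it stands.
- The arm moves only by the tool apply_moves, never from a script. Its argument "motion" is a list of rows, each an object of numbers: "tx", "ty", "tz": the shift along the tool's x, y, z in mm; "spin": the turn about the tool's x in degrees; "grip": the opening, from -1 (shut) to 1 (fully open). A call has 1 to 20 rows; each row shifts and turns the pose as measured when the row begins, along the tool's axes as they then stand; what a row does not reach is not made up. A row lasts 1/12 s, in which the tool goes at most 41.7 mm and 7.16 degrees, less where a joint would pass 70% of its speed; a pose out of reach is approached as far as the arm can. A call is refused whole if a number of a shift passes 41.7 or a number of a turn 7.16, either way. A call with a gripper value outside its range is refused whole. The fingers move at their own pace and stop on an object; "force" is the grip in N (left out, the last holds). Time passes only in rows, so rows that do not move let the fingers close. It gives the time, the measured TCP pose, the force and the opening at its end, in the units of the state.
- env.state(): the state, without advancing time (a new reading comes with each control period).
- read_camera(name): name is "scene" or "top"; returns (picture, depth): 480x640x3 uint8, red, green, blue; 480x640 float32, m along the optical axis (not along the pixel's ray), 0 where there is no reading.
- camera_info(name): a dict with "mtx" (3x3 intrinsics, pixels), "T" (4x4, takes a point from camera to world coordinates). Camera axes: x right, y down, z forward; pixel columns grow to the right and rows downward; lengths in m; the calibration is good to about 2 mm. A picture is of the moment at which its call begins. camera_info takes no time and is no camera call.
- env.sign_off(): hands the job in, once; it reports no verdict.
The state is a dict: "time": time; "joint_positions": joint angles; "joint_vel": joint speeds; "joint_torque": joint torques, N m; "tcp_pos": TCP position; "tcp_rot": TCP orientation; "ft_force": force on the tool from outside, world axes, zero at the start; "wrist_torque": the same for the moment, N m; "grip_width": finger opening in m.
Only numpy, scipy, OpenCV 4.12 (cv2) and the standard library are available. Lean on these libraries where they do the work, as an engineer would, in place of code of your own. Each camera call takes 0.05 s, during which the arm holds its last target.

## Working session

There is one attempt and no reset: what is moved stays moved. The work goes in short steps, Python scripts to look and compute and a tool call to move; the robot and the scene stay as the last step left them, time stands still between calls to the robot, and variables do not carry over. Pictures are saved under pics/ and viewed, and the job is handed in when it is done.

Besides the shell and the picture viewer there is one more tool, called after "Emit:" as a command line: name --argument value ..., lists and objects as JSON in quotes. apply_moves: Moves the arm, as the interface text tells. Its arguments: {"type":"object","properties":{"motion":{"type":"array"},"force":{"type":"number"}},"required":["motion"]}

```bash
mkdir -p pics; python3 - <<'E'
from cell import env, read_camera, camera_info
import cv2,numpy as np
for n in("scene","top"):
    p,d=read_camera(n); cv2.imwrite(f"pics/{n}0.png",p[:,:,::-1]); np.savez(f"{n}0.npz",p=p,d=d)
    i=camera_info(n); print(n,np.round(i["mtx"],1).tolist(),np.round(i["T"],4).tolist())
print(env.state())
E
```

```text
scene [[590.3, 0.0, 321.2], [0.0, 590.3, 224.1], [0.0, 0.0, 1.0]] [[-0.5299, 0.4838, -0.6966, 1.7583], [0.8479, 0.2872, -0.4455, 0.7199], [-0.0155, -0.8267, -0.5624, 0.9887], [0.0, 0.0, 0.0, 1.0]]
top [[466.4, 0.0, 325.1], [0.0, 466.4, 239.7], [0.0, 0.0, 1.0]] [[-0.0182, -0.9804, 0.1964, 0.431], [-0.9998, 0.0181, -0.0023, 0.0011], [-0.0013, -0.1964, -0.9805, 1.1381], [0.0, 0.0, 0.0, 1.0]]
{'time': 0.1, 'joint_positions': array([-7.07804687e+01,  7.51302971e+00,  8.53227373e+01,  9.72853076e-04,
        8.72609927e+01, -4.89364435e+00]), 'joint_vel': array([ 0.01238308,  0.00184036, -0.22716044,  0.05886721, -0.01501712,
        0.00307835]), 'joint_torque': array([ 1.03481503e-03, -5.61336565e+01, -4.93097734e+01,  7.70403701e-02,
        2.90884310e-02, -3.43788588e-05]), 'tcp_pos': array([ 0.24498514, -0.54717756,  0.23467177]), 'tcp_rot': array([-95.46899031,  89.90323547, 108.64413799]), 'ft_force': array([-0.31950289,  0.72887388,  0.12282267]), 'wrist_torque': array([ 0.01914233, -0.00160035, -0.0200804 ]), 'grip_width': 0.09287030666217981}
```

View pics/scene0.png

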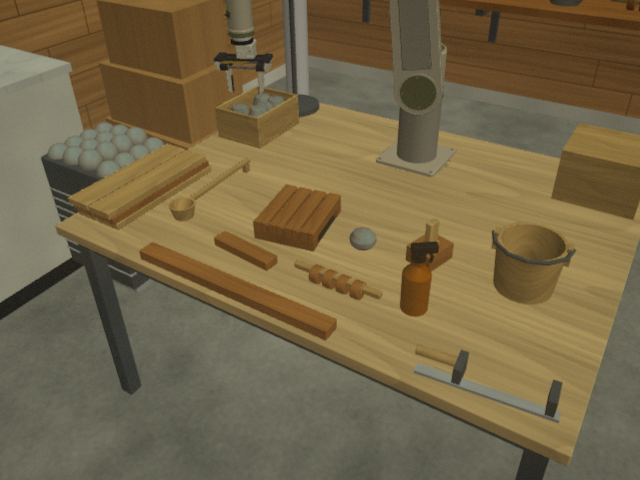

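View pics/top0.png

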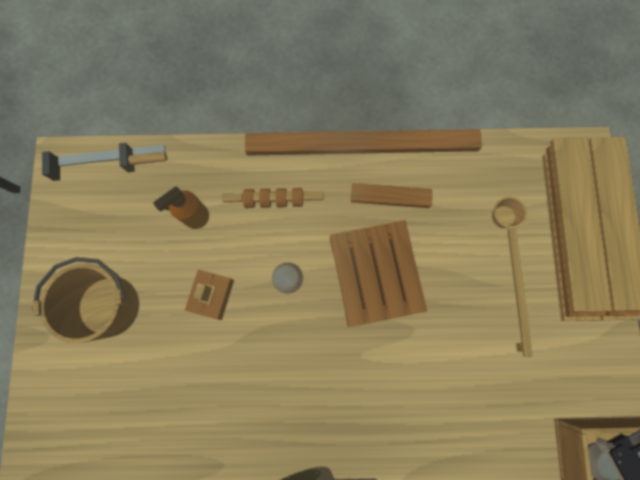

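```bash
python3 - <<'E'
import cv2,numpy as np
p=np.load("top0.npz")["p"][:,:,::-1]
a=cv2.resize(p[210:335,320:436],None,fx=5,fy=5,interpolation=cv2.INTER_CUBIC)[:600]
cv2.imwrite("pics/panelz.png",a)
b=cv2.resize(p[255:335,170:250],None,fx=7,fy=7,interpolation=cv2.INTER_CUBIC)
cv2.imwrite("pics/standz.png",b)
s=np.load("scene0.npz")["p"][:,:,::-1]
cv2.imwrite("pics/standsz.png",cv2.resize(s[210:290,390:490],None,fx=7,fy=7,interpolation=cv2.INTER_CUBIC))
E
```

```text
(no output)
```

View pics/panelz.png

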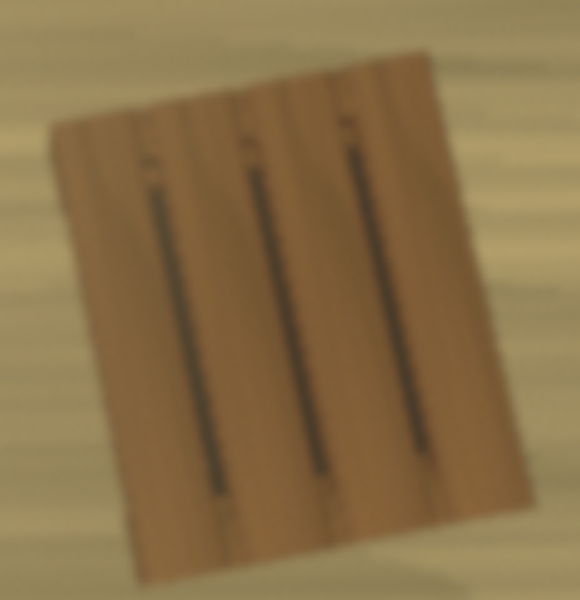

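View pics/standz.png

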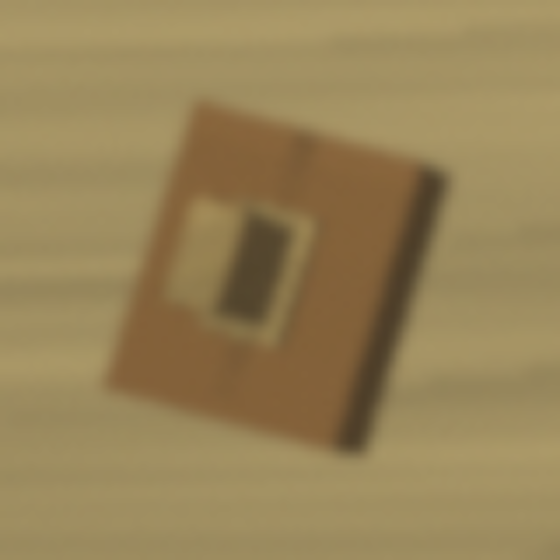

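View pics/standsz.png

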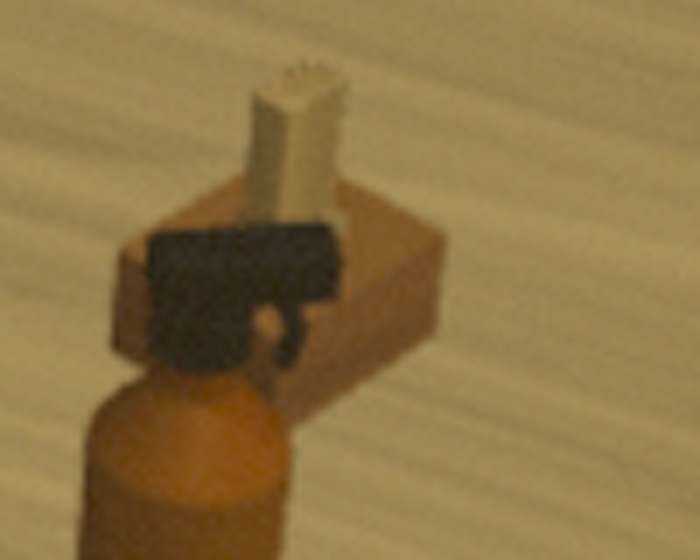

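```bash
cat > h.py <<'E'
import numpy as np,cv2
from cell import camera_info
def ray(n,uv,z):
    i=camera_info(n);K=np.array(i["mtx"]);T=np.array(i["T"])
    uv=np.atleast_2d(np.asarray(uv,float)); r=np.c_[uv,np.ones(len(uv))]@np.linalg.inv(K).T@T[:3,:3].T
    return T[:3,3]+r*((z-T[2,3])/r[:,2])[:,None]
def proj(n,X):
    i=camera_info(n);K=np.array(i["mtx"]);T=np.array(i["T"])
    q=(np.atleast_2d(X)-T[:3,3])@T[:3,:3]@K.T
    return q[:,:2]/q[:,2:]
E
python3 - <<'E'
from h import *
z=np.load("top0.npz");p=z["p"];d=z["d"]
hsv=cv2.cvtColor(p,cv2.COLOR_RGB2HSV);print(hsv[285,190:235:4].tolist(),hsv[270,345:420:6].tolist())
m=((hsv[...,0]<17)&(hsv[...,1]>95)&(hsv[...,2]>80)).astype(np.uint8)
for n,(r0,r1,c0,c1),h in(("stand",(260,330,175,245),.05),("panel",(212,335,322,435),.06)):
    q=np.zeros_like(m);q[r0:r1,c0:c1]=m[r0:r1,c0:c1]
    q=cv2.morphologyEx(q,cv2.MORPH_CLOSE,np.ones((3,3)))
    cs=cv2.findContours(q,0,1)[0];c=max(cs,key=cv2.contourArea)
    hull=cv2.convexHull(c)
    P=ray("top",hull.reshape(-1,2),h)
    R=cv2.minAreaRect((P[:,:2]*1000).astype(np.float32));print(n,cv2.contourArea(c),R)
    pc=cv2.boxPoints(R)
    img=p[:,:,::-1].copy();cv2.drawContours(img,[c],-1,(0,0,255),1)
    cv2.imwrite(f"pics/m_{n}.png",cv2.resize(img[r0:r1,c0:c1],None,fx=4,fy=4))
# gaps
q=np.zeros_like(m);q[225:320,335:415]=(hsv[225:320,335:415,2]<75)
for c in cv2.findContours(q,0,1)[0]:
    if cv2.contourArea(c)>20:
        P=ray("top",c.reshape(-1,2),.06);print("gap",cv2.minAreaRect((P[:,:2]*1000).astype(np.float32)))
# gauge handle top: depth
i=camera_info("top");K=i["mtx"];T=np.array(i["T"])
v,u=np.mgrid[200:340,170:440];dd=d[200:340,170:440]
X=np.stack([(u-K[0][2])/K[0][0]*dd,(v-K[1][2])/K[1][1]*dd,dd],-1)@T[:3,:3].T+T[:3,3]
s=X[(X[...,2]>.13)&(u<250)];print("handle top",len(s),s.mean(0),cv2.minAreaRect((s[:,:2]*1000).astype(np.float32)))
print(np.median(X[(v>260)&(v<300)&(u>380)&(u<384)][:,2]), (X[...,2].max()))
# panel by depth
s=X[(X[...,2]>.05)&(u>325)];print("pan depth",cv2.minAreaRect((s[:,:2]*1000).astype(np.float32)),np.median(s[:,2]))
s=X[(X[...,2]>.042)&(u<250)];print("stand depth",cv2.minAreaRect((s[:,:2]*1000).astype(np.float32)),np.median(s[:,2]))
s=X[(X[...,2]>.02)&(u>265)&(u<308)];print("stone",s.mean(0),s.max(0))
E
```

```text
[[21, 100, 160], [16, 140, 133], [20, 119, 159], [20, 121, 152], [20, 119, 116], [19, 122, 136], [17, 135, 134], [16, 143, 132], [16, 143, 132], [16, 141, 128], [18, 119, 79], [22, 100, 156]] [[16, 137, 127], [17, 135, 119], [16, 129, 101], [16, 144, 126], [16, 143, 121], [16, 133, 92], [16, 149, 127], [16, 147, 125], [16, 146, 117], [15, 139, 99], [16, 146, 126], [16, 147, 123], [19, 117, 131]]
stand 799.0 ((524.8065795898438, 272.3055114746094), (79.93017578125, 93.84607696533203), 73.4248046875)
panel 6174.5 ((567.6046752929688, -120.7704849243164), (215.43777465820312, 179.72991943359375), 10.099177360534668)
handle top 180 [0.63283268 0.2256683  0.43949268] ((585.01025390625, 159.76087951660156), (441.1021423339844, 30.759550094604492), 49.83500671386719)
0.05744433803380633 1.138130640875236
pan depth ((562.3865966796875, -96.42384338378906), (224.41473388671875, 238.23690795898438), 10.114624977111816) 0.05913434302033782
stand depth ((553.2628173828125, 215.09291076660156), (423.0513916015625, 252.8318634033203), 29.391157150268555) 0.05214563897693014
stone [0.59609444 0.08868375 0.0677594 ] [0.75486226 0.1435691  1.13813064]
```

```bash
python3 - <<'E'
from h import *
z=np.load("top0.npz");p=z["p"];d=z["d"]
hsv=cv2.cvtColor(p,cv2.COLOR_RGB2HSV)
q=np.zeros((480,640),np.uint8);q[225:320,335:415]=(hsv[225:320,335:415,2]<100)
for c in cv2.findContours(q,0,1)[0]:
    if cv2.contourArea(c)>20:
        mk=np.zeros_like(q);cv2.drawContours(mk,[c],-1,1,-1);v,u=np.nonzero(mk)
        P=(ray("top",np.c_[u,v],.06)[:,:2]*1000).astype(np.float32)
        l=cv2.fitLine(P,2,0,.01,.01).ravel();print("gap",cv2.minAreaRect(P),l,np.degrees(np.arctan2(l[1],l[0])))
i=camera_info("top");K=i["mtx"];T=np.array(i["T"])
v,u=np.mgrid[0:480,0:640];dd=d
X=np.stack([(u-K[0][2])/K[0][0]*dd,(v-K[1][2])/K[1][1]*dd,dd],-1)@T[:3,:3].T+T[:3,3]
ok=d>0
def rect(n,r,lo,hi):
    m=np.zeros(d.shape,np.uint8);m[r[0]:r[1],r[2]:r[3]]=1
    m=(m>0)&ok&(X[...,2]>lo)&(X[...,2]<hi)
    s=X[m];print(n,len(s),np.median(s,0),cv2.minAreaRect((s[:,:2]*1000).astype(np.float32)))
rect("handle",(260,330,175,245),.11,.14)
rect("stand",(260,330,175,245),.044,.056)
rect("panel",(205,340,322,435),.054,.068)
rect("stone",(255,300,265,308),.02,.1)
bb=np.array([[165,300],[195,195],[245,210],[215,318]])/7+[170-.5,255-.5]
P=ray("top",bb,.122);print(P,P.mean(0),np.linalg.norm(np.diff(P,axis=0),axis=1), np.degrees(np.arctan2(*(P[1]-P[0])[1::-1])))
print("scene z check", ray("top",[[199,291]],.122))
# scene-view handle top corners
bs=np.array([[250,95],[305,62],[348,85],[290,112]])/7+[390-.5,210-.5]
P=ray("scene",bs,.122);print(P,P.mean(0))
E
```

```text
gap ((555.799560546875, -73.77554321289062), (142.49024963378906, 7.067647457122803), 10.406196594238281) [ 9.8389405e-01  1.7875269e-01  5.5227679e+02 -7.4470070e+01] 10.297115
gap ((563.432861328125, -120.8250961303711), (145.40443420410156, 7.36328125), 10.183337211608887) [ 9.8402685e-01  1.7802009e-01  5.6187115e+02 -1.2116549e+02] 10.2544565
gap ((574.017333984375, -167.68740844726562), (146.21522521972656, 7.722132682800293), 10.23924446105957) [ 9.8412579e-01  1.7747235e-01  5.7262079e+02 -1.6790079e+02] 10.222567
handle 144 [0.52609436 0.27370082 0.12047843] ((526.625244140625, 275.13616943359375), (19.559783935546875, 33.701107025146484), 72.03683471679688)
stand 1193 [0.52236639 0.26824343 0.04907724] ((526.9168090820312, 274.9948425292969), (81.33688354492188, 100.2895736694336), 73.52869415283203)
panel 6491 [ 0.56535506 -0.12213775  0.05919827] ((569.186279296875, -122.57464599609375), (220.31040954589844, 184.092041015625), 10.206181526184082)
stone 775 [0.5617199  0.08953516 0.04319944] ((564.1630249023438, 90.10185241699219), (72.29370880126953, 74.0582504272461), 0.3341977894306183)
[[0.51236665 0.28746945 0.122     ]
 [0.54481182 0.27933193 0.122     ]
 [0.5398417  0.26358408 0.122     ]
 [0.50653331 0.27178112 0.122     ]] [0.52588837 0.27554165 0.122     ] [0.03345008 0.01651353 0.03430219] -14.079829982780346
scene z check [[0.52590357 0.27508727 0.122     ]]
[[0.54258093 0.26380146 0.122     ]
 [0.51165376 0.27255249 0.122     ]
 [0.5178672  0.29241331 0.122     ]
 [0.54539576 0.28100246 0.122     ]] [0.52937441 0.27744243 0.122     ]
```

View pics/m_stand.png

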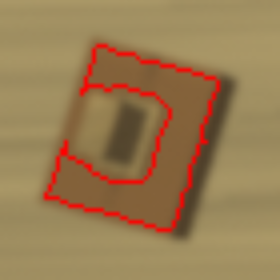

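View pics/m_panel.png

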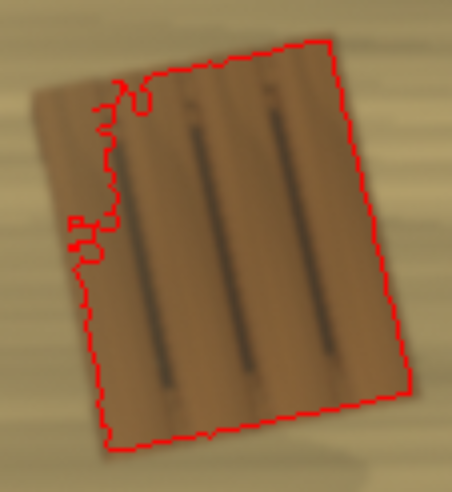

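```bash
cat >> h.py <<'E'
from scipy.spatial.transform import Rotation as Ro
def plan(x,y,z,ang):
    "target TCP mm, jaw angle deg (mod 180)"
    from cell import env
    s=env.state();R=Ro.from_euler("xyz",s["tcp_rot"],degrees=True).as_matrix();p=s["tcp_pos"]*1000
    a=np.degrees(np.arctan2(R[1,1],R[0,1]));sp=-((ang-a+90)%180-90)
    d=np.array([x,y,z])-p
    R2=R@Ro.from_euler("x",sp,degrees=True).as_matrix()
    print("t",s["time"],"p",p.round(1),"axis x",R[:,0].round(3),"jaw",round(a,1),"spin",round(sp,2),"joints",s["joint_positions"].round(0))
    print("world",d.round(1),"tool now",(R.T@d).round(1),"tool after spin",(R2.T@d).round(1),"F",s["ft_force"].round(2),"M",s["wrist_torque"].round(2),"w",s["grip_width"])
E
python3 - <<'E'
from h import *
c=np.array([[50,125],[430,52],[535,505],[140,583]])/5+[319.5,209.5]
P=ray("top",c,.06);print(P,P.mean(0))
z=np.load("top0.npz");d=z["d"]
i=camera_info("top");K=i["mtx"];T=np.array(i["T"])
v,u=np.mgrid[0:480,0:640]
X=np.stack([(u-K[0][2])/K[0][0]*d,(v-K[1][2])/K[1][1]*d,d],-1)@T[:3,:3].T+T[:3,3]
s=X[(d>0)&(v>180)&(v<235)&(u>145)&(u<215)&(X[...,2]>.03)];print("bottle",s.min(0),s.max(0))
plan(526.5,275,93,73.5)
E
```

```text
[[ 0.65938467 -0.01197284  0.06      ]
 [ 0.69152212 -0.19333835  0.06      ]
 [ 0.47761446 -0.23026727  0.06      ]
 [ 0.4458239  -0.0486206   0.06      ]] [ 0.56858629 -0.12104977  0.06      ]
bottle [0.69142168 0.28680021 0.03012679] [0.75984732 0.36054073 0.19505106]
t 0.1 p [ 245.  -547.2  234.7] axis x [-0.001  0.002 -1.   ] jaw -65.9 spin 40.61 joints [-71.   8.  85.   0.  87.  -5.]
world [ 281.5  822.2 -141.7] tool now [ 142.8 -635.2 -592.8] tool after spin [ 142.8 -868.1  -36.5] F [-0.32  0.73  0.12] M [ 0.02 -0.   -0.02] w 0.09287030666217981
```

Emit:
apply_moves --motion '[{"spin": 6.8,"grip": 1},{"spin": 6.8},{"spin": 6.8},{"spin": 6.8},{"spin": 6.8},{"spin": 6.6},{"ty": -40,"tz": -1.7},{"ty": -40,"tz": -1.7},{"ty": -40,"tz": -1.7},{"ty": -40,"tz": -1.7},{"ty": -40,"tz": -1.7},{"ty": -40,"tz": -1.7},{"ty": -40,"tz": -1.7},{"ty": -40,"tz": -1.7},{"ty": -40,"tz": -1.7},{"ty": -40,"tz": -1.7},{"ty": -40,"tz": -1.7},{"ty": -40,"tz": -1.7},{"ty": -40,"tz": -1.7},{}]'

```text
invalid input at $.motion[0]: expected keys tx, ty, tz, spin, grip
```

```bash
python3 -c "
from h import *
plan(526.5,275,93,73.5)"
```

```text
t 0.1 p [ 245.  -547.2  234.7] axis x [-0.001  0.002 -1.   ] jaw -65.9 spin 40.61 joints [-71.   8.  85.   0.  87.  -5.]
world [ 281.5  822.2 -141.7] tool now [ 142.8 -635.2 -592.8] tool after spin [ 142.8 -868.1  -36.5] F [-0.32  0.73  0.12] M [ 0.02 -0.   -0.02] w 0.09287030666217981
```

Emit:
apply_moves --motion '[{"tx": 0,"ty": 0,"tz": 0,"spin": 6.8,"grip": 1},{"tx": 0,"ty": 0,"tz": 0,"spin": 6.8,"grip": 1},{"tx": 0,"ty": 0,"tz": 0,"spin": 6.8,"grip": 1},{"tx": 0,"ty": 0,"tz": 0,"spin": 6.8,"grip": 1},{"tx": 0,"ty": 0,"tz": 0,"spin": 6.8,"grip": 1},{"tx": 0,"ty": 0,"tz": 0,"spin": 6.6,"grip": 1},{"tx": 0,"ty": -40,"tz": -1.7,"spin": 0,"grip": 1},{"tx": 0,"ty": -40,"tz": -1.7,"spin": 0,"grip": 1},{"tx": 0,"ty": -40,"tz": -1.7,"spin": 0,"grip": 1},{"tx": 0,"ty": -40,"tz": -1.7,"spin": 0,"grip": 1},{"tx": 0,"ty": -40,"tz": -1.7,"spin": 0,"grip": 1},{"tx": 0,"ty": -40,"tz": -1.7,"spin": 0,"grip": 1},{"tx": 0,"ty": -40,"tz": -1.7,"spin": 0,"grip": 1},{"tx": 0,"ty": -40,"tz": -1.7,"spin": 0,"grip": 1},{"tx": 0,"ty": -40,"tz": -1.7,"spin": 0,"grip": 1},{"tx": 0,"ty": -40,"tz": -1.7,"spin": 0,"grip": 1},{"tx": 0,"ty": -40,"tz": -1.7,"spin": 0,"grip": 1},{"tx": 0,"ty": -40,"tz": -1.7,"spin": 0,"grip": 1},{"tx": 0,"ty": 0,"tz": 0,"spin": 0,"grip": 1}]'

```text
time: 1.68
tcp_pos: [0.4173, -0.0768, 0.2264]
tcp_rot: [-47.0, 88.7, 114.0]
ft_force: [0.5, 0.2, 0.5]
grip_width: 0.0931
```

```bash
python3 -c "
from h import *
plan(526.5,275,93,73.5)"
```

```text
t 1.6833 p [417.3 -76.8 226.4] axis x [-0.009  0.02  -1.   ] jaw -109.0 spin -2.5 joints [-18. -20. 112.   1.  89.  91.]
world [ 109.2  351.8 -133.4] tool now [ 139.5 -366.     9.2] tool after spin [ 139.5 -366.    -6.8] F [0.5  0.15 0.51] M [ 0.06 -0.04 -0.  ] w 0.0931044586668664
```

Emit:
apply_moves --motion '[{"tx": 0,"ty": -25,"tz": 0,"spin": 0,"grip": 1},{"tx": 0,"ty": -25,"tz": 0,"spin": 0,"grip": 1},{"tx": 0,"ty": -25,"tz": 0,"spin": -0.5,"grip": 1},{"tx": 0,"ty": -25,"tz": 0,"spin": -0.5,"grip": 1},{"tx": 0,"ty": -25,"tz": 0,"spin": -0.5,"grip": 1},{"tx": 0,"ty": -25,"tz": 0,"spin": -0.5,"grip": 1},{"tx": 0,"ty": -25,"tz": 0,"spin": -0.5,"grip": 1},{"tx": 0,"ty": -25,"tz": 0,"spin": 0,"grip": 1},{"tx": 0,"ty": -25,"tz": 0,"spin": 0,"grip": 1},{"tx": 0,"ty": -25,"tz": 0,"spin": 0,"grip": 1},{"tx": 0,"ty": -25,"tz": 0,"spin": 0,"grip": 1},{"tx": 0,"ty": -25,"tz": 0,"spin": 0,"grip": 1},{"tx": 0,"ty": -25,"tz": 0,"spin": 0,"grip": 1},{"tx": 0,"ty": -20,"tz": 0,"spin": 0,"grip": 1},{"tx": 0,"ty": 0,"tz": 0,"spin": 0,"grip": 1}]'

```text
time: 2.93
tcp_pos: [0.5199, 0.2662, 0.2243]
tcp_rot: [-23.8, 88.6, 140.1]
ft_force: [0.4, -0.0, 0.4]
grip_width: 0.0931
```

```bash
python3 -c "
from h import *
plan(526.5,275,93,73.5)"
```

```text
t 2.9333 p [519.9 266.2 224.3] axis x [-0.019  0.016 -1.   ] jaw -106.1 spin 0.35 joints [ 21.   6.  88.   1.  87. 127.]
world [   6.6    8.8 -131.3] tool now [131.3  -9.   -6.9] tool after spin [131.3  -9.   -6.9] F [ 0.44 -0.02  0.4 ] M [-0.01  0.04  0.03] w 0.09313515066374824
```

Emit:
apply_moves --motion '[{"tx": 5,"ty": -4.5,"tz": -3.5,"spin": 0,"grip": 1},{"tx": 12,"ty": -4.5,"tz": -3.5,"spin": 0,"grip": 1},{"tx": 15,"ty": 0,"tz": 0,"spin": 0,"grip": 1},{"tx": 15,"ty": 0,"tz": 0,"spin": 0,"grip": 1},{"tx": 15,"ty": 0,"tz": 0,"spin": 0,"grip": 1},{"tx": 15,"ty": 0,"tz": 0,"spin": 0,"grip": 1},{"tx": 5,"ty": 0,"tz": 0,"spin": 0,"grip": 1},{"tx": 0,"ty": 0,"tz": 0,"spin": 0,"grip": 1},{"tx": 0,"ty": 0,"tz": 0,"spin": 0,"grip": 1}]'

```text
time: 3.68
tcp_pos: [0.5281, 0.2668, 0.1304]
tcp_rot: [-7.3, 88.4, 156.3]
ft_force: [-0.3, -0.6, 0.8]
grip_width: 0.0929
```

```bash
python3 - <<'E'
from h import *
plan(526.5,275,93,73.5)
from cell import read_camera
for n in("scene","top"):
    p,d=read_camera(n); np.savez(f"{n}1.npz",p=p,d=d)
    r=(190,290,380,500) if n=="scene" else (240,340,150,270)
    cv2.imwrite(f"pics/{n}1.png",cv2.resize(p[r[0]:r[1],r[2]:r[3],::-1],None,fx=5,fy=5,interpolation=cv2.INTER_CUBIC))
E
```

```text
t 3.6833 p [528.1 266.8 130.4] axis x [-0.025  0.011 -1.   ] jaw -106.4 spin 0.08 joints [ 21.  11.  92.   1.  78. 127.]
world [ -1.6   8.2 -37.4] tool now [37.5 -7.3  2.8] tool after spin [37.5 -7.3  2.8] F [-0.33 -0.63  0.83] M [ 0.09 -0.01  0.  ] w 0.09288448456013762
```

View pics/scene1.png

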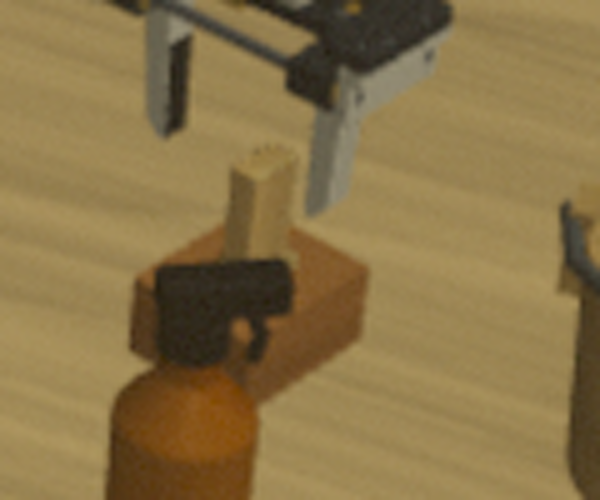

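View pics/top1.png

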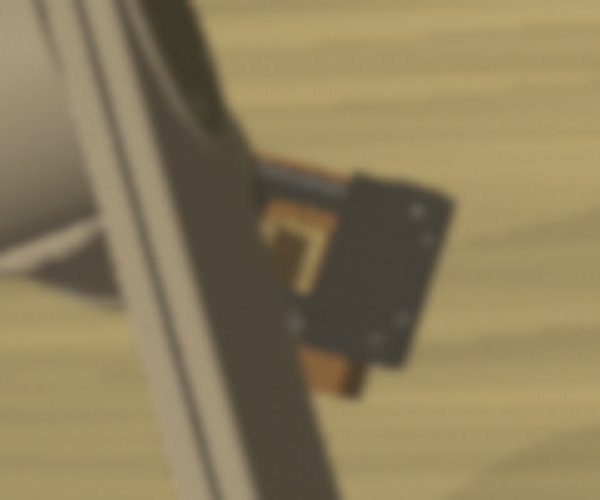

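Emit:
apply_moves --motion '[{"tx": 0,"ty": -5,"tz": 1.5,"spin": 0,"grip": 1},{"tx": 0,"ty": -4,"tz": 1.5,"spin": 0,"grip": 1},{"tx": 0,"ty": 0,"tz": 0,"spin": 0,"grip": 1},{"tx": 10,"ty": 0,"tz": 0,"spin": 0,"grip": 1},{"tx": 10,"ty": 0,"tz": 0,"spin": 0,"grip": 1},{"tx": 8,"ty": 0,"tz": 0,"spin": 0,"grip": 1},{"tx": 0,"ty": 0,"tz": 0,"spin": 0,"grip": 1}]'

```text
time: 4.37
tcp_pos: [0.5305, 0.2799, 0.1058]
tcp_rot: [-27.6, 88.7, 136.0]
ft_force: [-0.2, -0.9, -0.1]
grip_width: 0.0931
```

```bash
python3 -c "
from h import *
plan(526.5,275,93,73.5)"
```

```text
t 4.3667 p [530.5 279.9 105.8] axis x [-0.016  0.015 -1.   ] jaw -106.4 spin 0.14 joints [ 22.  13.  93.   1.  75. 128.]
world [ -4.   -4.9 -12.8] tool now [12.8  5.9  2.2] tool after spin [12.8  5.9  2.2] F [-0.17 -0.93 -0.07] M [0.04 0.03 0.01] w 0.09312949530328124
```

Emit:
apply_moves --motion '[{"tx": 4,"ty": 3,"tz": 1,"spin": 0,"grip": 1},{"tx": 5,"ty": 2,"tz": 1,"spin": 0,"grip": 1},{"tx": 2,"ty": 0,"tz": 0,"spin": 0,"grip": 1},{"tx": 0,"ty": 0,"tz": 0,"spin": 0,"grip": 1}]'

```text
time: 4.7
tcp_pos: [0.5253, 0.2747, 0.0915]
tcp_rot: [-19.5, 88.7, 144.1]
ft_force: [-0.1, -0.1, -0.1]
grip_width: 0.0931
```

```bash
python3 -c "
from h import *
plan(526.5,275,93,73.5)"
```

```text
t 4.7 p [525.3 274.7  91.5] axis x [-0.019  0.014 -1.   ] jaw -106.4 spin 0.14 joints [ 22.  13.  94.   1.  73. 128.]
world [1.2 0.3 1.5] tool now [-1.5 -0.7 -1. ] tool after spin [-1.5 -0.7 -1. ] F [-0.07 -0.13 -0.1 ] M [ 0.07 -0.01 -0.01] w 0.09308237495519615
```

Emit:
apply_moves --motion '[{"tx": 0,"ty": 0,"tz": 0,"spin": 0,"grip": -1},{"tx": 0,"ty": 0,"tz": 0,"spin": 0,"grip": -1},{"tx": 0,"ty": 0,"tz": 0,"spin": 0,"grip": -1},{"tx": 0,"ty": 0,"tz": 0,"spin": 0,"grip": -1},{"tx": 0,"ty": 0,"tz": 0,"spin": 0,"grip": -1},{"tx": 0,"ty": 0,"tz": 0,"spin": 0,"grip": -1},{"tx": 0,"ty": 0,"tz": 0,"spin": 0,"grip": -1},{"tx": 0,"ty": 0,"tz": 0,"spin": 0,"grip": -1},{"tx": 0,"ty": 0,"tz": 0,"spin": 0,"grip": -1},{"tx": 0,"ty": 0,"tz": 0,"spin": 0,"grip": -1}]' --force 30

```text
time: 5.53
tcp_pos: [0.5265, 0.2749, 0.0932]
tcp_rot: [-25.5, 88.7, 138.1]
ft_force: [-0.7, -0.2, -0.6]
grip_width: 0.0309
```

```bash
python3 -c "
from h import *
plan(526.5,275,230,73.5)"
```

```text
t 5.5333 p [526.5 274.9  93.2] axis x [-0.016  0.015 -1.   ] jaw -106.4 spin 0.12 joints [ 22.  13.  94.   1.  73. 128.]
world [0.000e+00 1.000e-01 1.368e+02] tool now [-136.8   -1.4    2.7] tool after spin [-136.8   -1.4    2.7] F [-0.66 -0.17 -0.56] M [0.04 0.03 0.05] w 0.030913350890779207
```

Still closing (31 mm); wait a little more.

Emit:
apply_moves --motion '[{"tx": 0,"ty": 0,"tz": 0,"spin": 0,"grip": -1},{"tx": 0,"ty": 0,"tz": 0,"spin": 0,"grip": -1},{"tx": 0,"ty": 0,"tz": 0,"spin": 0,"grip": -1},{"tx": 0,"ty": 0,"tz": 0,"spin": 0,"grip": -1}]'

```text
time: 5.87
tcp_pos: [0.5265, 0.2753, 0.0932]
tcp_rot: [-27.4, 88.7, 136.2]
ft_force: [0.2, -0.1, 0.6]
grip_width: 0.0182
```

```bash
python3 -c "
from h import *
plan(526.5,275,230,73.5)"
```

```text
t 5.8667 p [526.5 275.3  93.2] axis x [-0.016  0.015 -1.   ] jaw -106.4 spin 0.12 joints [ 22.  13.  94.   1.  73. 128.]
world [ -0.   -0.3 136.8] tool now [-136.8   -1.1    2.7] tool after spin [-136.8   -1.1    2.7] F [ 0.17 -0.11  0.56] M [0.03 0.02 0.03] w 0.01821220011141421
```

Emit:
apply_moves --motion '[{"tx": 0,"ty": 0,"tz": 0,"spin": 0,"grip": -1},{"tx": -10,"ty": 0,"tz": 0.2,"spin": 0,"grip": -1},{"tx": -12,"ty": -0.1,"tz": 0.2,"spin": 0,"grip": -1},{"tx": -15,"ty": -0.1,"tz": 0.3,"spin": 0,"grip": -1},{"tx": -20,"ty": -0.2,"tz": 0.4,"spin": 0,"grip": -1},{"tx": -20,"ty": -0.2,"tz": 0.4,"spin": 0,"grip": -1},{"tx": -20,"ty": -0.2,"tz": 0.4,"spin": 0,"grip": -1},{"tx": -10,"ty": 0,"tz": 0.2,"spin": 0,"grip": -1},{"tx": 0,"ty": 0,"tz": 0,"spin": 0,"grip": -1}]'

```text
time: 6.62
tcp_pos: [0.5245, 0.2749, 0.2054]
tcp_rot: [-20.2, 88.6, 143.4]
ft_force: [0.3, 0.5, -1.3]
grip_width: 0.0181
```

```bash
python3 -c "
from h import *
plan(569,-121.5,190,100.2)"
```

```text
t 6.6167 p [524.5 274.9 205.4] axis x [-0.02   0.015 -1.   ] jaw -106.4 spin -26.57 joints [ 22.   8.  88.   1.  85. 128.]
world [  44.5 -396.4  -15.4] tool now [   8.6  367.9 -154.6] tool after spin [  8.6 398.2  26.3] F [ 0.35  0.52 -1.34] M [ 0.06 -0.06 -0.02] w 0.018102546136998788
```

Emit:
apply_moves --motion '[{"tx": 0,"ty": 0,"tz": 0,"spin": -5,"grip": -1},{"tx": 0,"ty": 0,"tz": 0,"spin": -6,"grip": -1},{"tx": 0,"ty": 0,"tz": 0,"spin": -6,"grip": -1},{"tx": 0,"ty": 0,"tz": 0,"spin": -6,"grip": -1},{"tx": 0,"ty": 0,"tz": 0,"spin": -3.5,"grip": -1},{"tx": 0,"ty": 15,"tz": 1,"spin": 0,"grip": -1},{"tx": 0,"ty": 25,"tz": 1.6,"spin": 0,"grip": -1},{"tx": 0,"ty": 25,"tz": 1.6,"spin": 0,"grip": -1},{"tx": 0,"ty": 25,"tz": 1.6,"spin": 0,"grip": -1},{"tx": 0,"ty": 25,"tz": 1.6,"spin": 0,"grip": -1},{"tx": 0,"ty": 25,"tz": 1.6,"spin": 0,"grip": -1},{"tx": 0,"ty": 25,"tz": 1.6,"spin": 0,"grip": -1},{"tx": 0,"ty": 25,"tz": 1.6,"spin": 0,"grip": -1},{"tx": 0,"ty": 25,"tz": 1.6,"spin": 0,"grip": -1},{"tx": 0,"ty": 25,"tz": 1.6,"spin": 0,"grip": -1},{"tx": 0,"ty": 25,"tz": 1.6,"spin": 0,"grip": -1},{"tx": 0,"ty": 25,"tz": 1.6,"spin": 0,"grip": -1},{"tx": 0,"ty": 25,"tz": 1.6,"spin": 0,"grip": -1},{"tx": 0,"ty": 12,"tz": 0.8,"spin": 0,"grip": -1},{"tx": 0,"ty": 0,"tz": 0,"spin": 0,"grip": -1}]'

```text
time: 8.28
tcp_pos: [0.5597, -0.0663, 0.1789]
tcp_rot: [-23.3, 87.2, 168.4]
ft_force: [0.8, -0.2, -1.3]
grip_width: 0.0178
```

```bash
python3 - <<'E'
from h import *
plan(560.5,-74.4,160,100.2)
from cell import read_camera
for n in("scene","top"):
    p,d=read_camera(n); np.savez(f"{n}2.npz",p=p,d=d)
    r=(100,260,230,390) if n=="scene" else (190,340,310,450)
    cv2.imwrite(f"pics/{n}2.png",cv2.resize(p[r[0]:r[1],r[2]:r[3],::-1],None,fx=3.7,fy=3.7,interpolation=cv2.INTER_CUBIC))
E
```

```text
t 8.2833 p [559.7 -66.3 178.9] axis x [-0.047  0.01  -0.999] jaw -78.4 spin 1.45 joints [-12.   6.  92.  -0.  84.  66.]
world [  0.8  -8.1 -18.9] tool now [18.8  8.4  0.1] tool after spin [18.8  8.4 -0.2] F [ 0.77 -0.22 -1.34] M [ 0.06 -0.03  0.  ] w 0.01781837947216628
```

View pics/scene2.png

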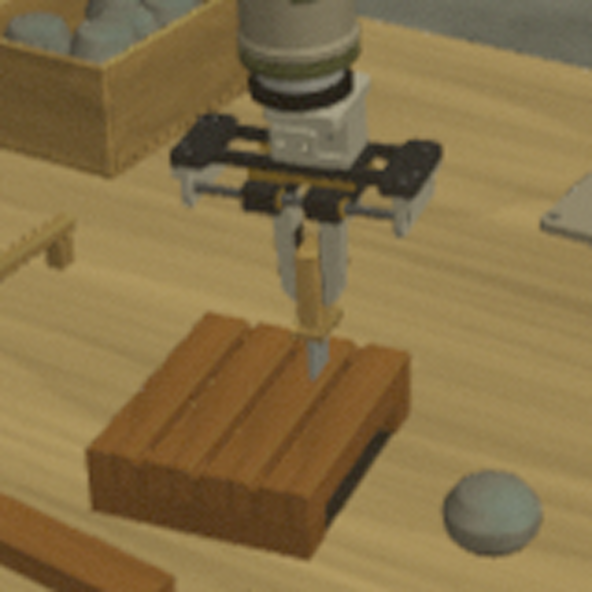

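View pics/top2.png

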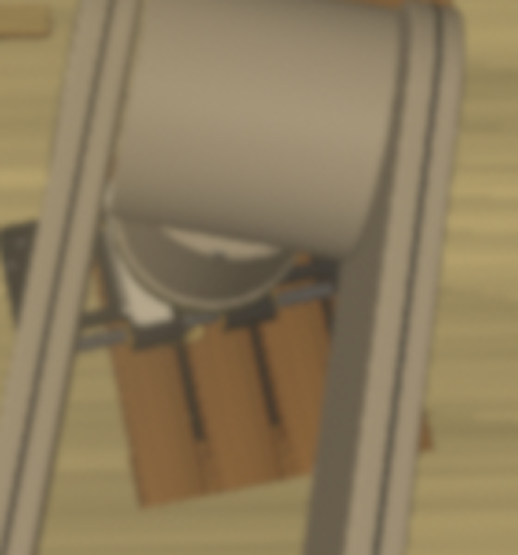

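```bash
python3 - <<'E'
from h import *
p=np.load("scene2.npz")["p"]
cv2.imwrite("pics/bl.png",cv2.resize(p[160:215,285:345,::-1],None,fx=10,fy=10,interpolation=cv2.INTER_CUBIC))
E
```

```text
(no output)
```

View pics/bl.png

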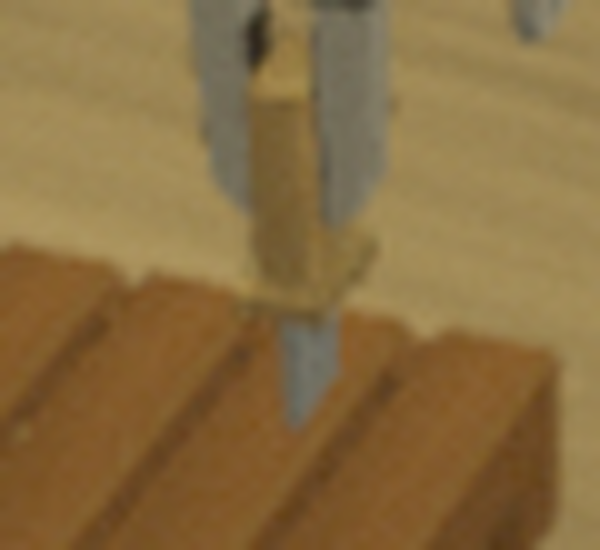

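```bash
python3 - <<'E'
from h import *
import numpy as np
for z in (.094,.096,.098):
    print(z,ray("scene",[[314.1,202.2]],z)*1000)
t=np.radians(11.6)
print("blade top end (295,322)",ray("scene",[[285+30-.5,160+32.2-.5]],.136)*1000)
print("tcp+15",559.7+15*np.cos(t),-66.3+15*np.sin(t))
# handle top front edge center at z~.208
print("handle top",ray("scene",[[285+28.3-.5,160+9.7-.5]],.2075)*1000)
# check panel corner in scene: nearest top corner
E
```

```text
0.094 [[566.48739109 -65.13219648  94.        ]]
0.096 [[569.15148003 -63.37751454  96.        ]]
0.098 [[571.81556896 -61.6228326   98.        ]]
blade top end (295,322) [[575.35388009 -57.03151944 136.        ]]
tcp+15 574.3936287439902 -63.28383118281053
handle top [[576.85442015 -59.71699794 207.5       ]]
```

Emit:
apply_moves --motion '[{"tx": 6,"ty": 4,"tz": 0,"spin": 0.7,"grip": -1},{"tx": 8,"ty": 3,"tz": 0,"spin": 0.8,"grip": -1},{"tx": 8,"ty": 0,"tz": 0,"spin": 0,"grip": -1},{"tx": 0,"ty": 0,"tz": 0,"spin": 0,"grip": -1},{"tx": 0,"ty": 0,"tz": 0,"spin": 0,"grip": -1}]'

```text
time: 8.8
tcp_pos: [0.5594, -0.0657, 0.1537]
tcp_rot: [-24.5, 87.1, 165.9]
ft_force: [-0.0, 0.1, -0.3]
grip_width: 0.0177
```

```bash
python3 - <<'E'
from h import *
plan(562,-74.4,153,100.2)
from cell import read_camera
n="scene"
p,d=read_camera(n); np.savez(f"{n}3.npz",p=p,d=d)
cv2.imwrite("pics/bl3.png",cv2.resize(p[170:250,255:345,::-1],None,fx=7.4,fy=7.4,interpolation=cv2.INTER_CUBIC))
E
```

```text
t 8.8 p [559.4 -65.7 153.7] axis x [-0.048  0.012 -0.999] jaw -79.6 spin 0.16 joints [-12.   8.  94.   0.  81.  68.]
world [ 2.6 -8.7 -0.7] tool now [ 0.5  9.  -1. ] tool after spin [ 0.5  9.  -1. ] F [-0.05  0.12 -0.26] M [ 0.05 -0.03  0.07] w 0.01766439592441866
```

View pics/bl3.png

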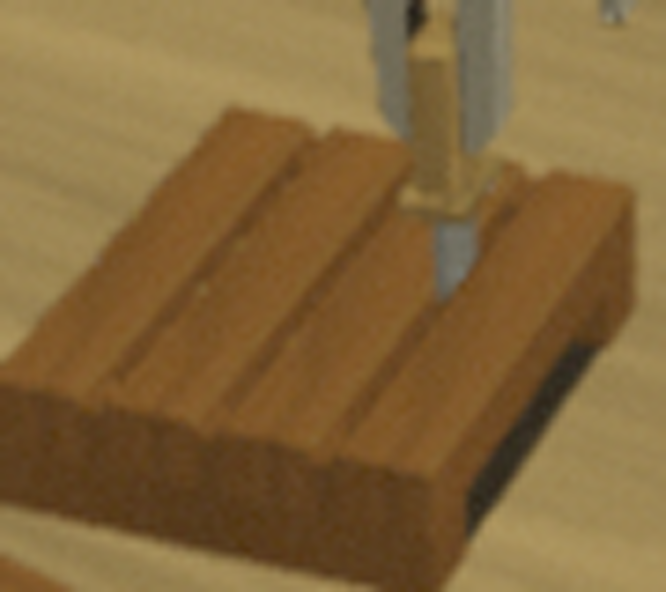

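Emit:
apply_moves --motion '[{"tx": 0,"ty": 5,"tz": 0,"spin": 0,"grip": -1},{"tx": 0,"ty": 4,"tz": 0,"spin": 0,"grip": -1},{"tx": 0,"ty": 0,"tz": 0,"spin": 0,"grip": -1},{"tx": 0,"ty": 0,"tz": 0,"spin": 0,"grip": -1}]'

```text
time: 9.18
tcp_pos: [0.5613, -0.0747, 0.1539]
tcp_rot: [-24.6, 87.1, 165.9]
ft_force: [-0.3, 0.5, -1.4]
grip_width: 0.0183
```

```bash
python3 - <<'E'
from h import *
plan(562,-74.4,153,100.2)
from cell import read_camera
n="scene"
p,d=read_camera(n); np.savez(f"{n}4.npz",p=p,d=d)
cv2.imwrite("pics/bl4.png",cv2.resize(p[170:250,255:345,::-1],None,fx=7.4,fy=7.4,interpolation=cv2.INTER_CUBIC))
E
```

```text
t 9.1833 p [561.3 -74.7 153.9] axis x [-0.048  0.012 -0.999] jaw -79.5 spin 0.25 joints [-13.   8.  93.   0.  81.  67.]
world [ 0.7  0.3 -0.9] tool now [ 0.9 -0.2 -0.7] tool after spin [ 0.9 -0.2 -0.7] F [-0.25  0.53 -1.45] M [0.06 0.04 0.03] w 0.01829469570622766
```

View pics/bl4.png

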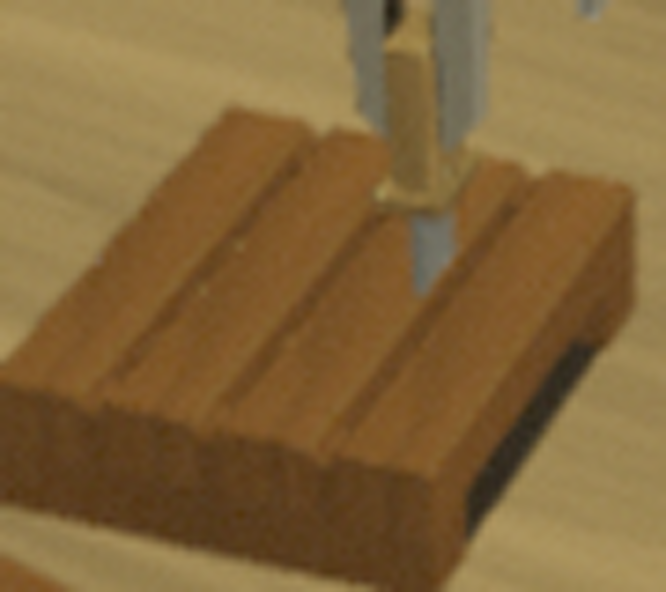

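Emit:
apply_moves --motion '[{"tx": 0,"ty": -1,"tz": 0,"spin": 0,"grip": -1},{"tx": 3,"ty": 0,"tz": -0.1,"spin": 0,"grip": -1},{"tx": 3,"ty": 0,"tz": -0.1,"spin": 0,"grip": -1},{"tx": 3,"ty": 0,"tz": -0.1,"spin": 0,"grip": -1},{"tx": 3,"ty": 0,"tz": -0.1,"spin": 0,"grip": -1},{"tx": 2,"ty": 0,"tz": -0.1,"spin": 0,"grip": -1},{"tx": 0,"ty": 0,"tz": 0,"spin": 0,"grip": -1}]'

```text
time: 9.82
tcp_pos: [0.5612, -0.0734, 0.1389]
tcp_rot: [-24.7, 87.2, 165.8]
ft_force: [0.2, 0.1, -0.8]
grip_width: 0.0179
```

```bash
python3 - <<'E'
from h import *
plan(562,-73.4,125,100.2)
E
```

```text
t 9.8167 p [561.2 -73.4 138.9] axis x [-0.047  0.012 -0.999] jaw -79.6 spin 0.23 joints [-13.   9.  94.   0.  80.  67.]
world [  0.8   0.  -13.9] tool now [13.8  0.4 -1.4] tool after spin [13.8  0.4 -1.4] F [ 0.2   0.11 -0.84] M [ 0.   -0.07 -0.02] w 0.017880618167498207
```

Emit:
apply_moves --motion '[{"tx": 3,"ty": 0,"tz": -0.2,"spin": 0,"grip": -1},{"tx": 3,"ty": 0,"tz": -0.2,"spin": 0,"grip": -1},{"tx": 2.5,"ty": 0,"tz": -0.2,"spin": 0,"grip": -1},{"tx": 1,"ty": 0,"tz": 0,"spin": 0,"grip": -1},{"tx": 0,"ty": 0,"tz": 0,"spin": 0,"grip": -1}]'

```text
time: 10.23
tcp_pos: [0.5612, -0.0732, 0.1279]
tcp_rot: [-24.5, 87.2, 166.0]
ft_force: [0.2, 0.1, -1.3]
grip_width: 0.0179
```

```bash
python3 - <<'E'
from h import *
plan(562,-73.4,122,100.2)
E
```

```text
t 10.2333 p [561.2 -73.2 127.9] axis x [-0.048  0.012 -0.999] jaw -79.6 spin 0.24 joints [-13.   9.  95.   0.  79.  67.]
world [ 0.8 -0.2 -5.9] tool now [ 5.9  0.5 -1.1] tool after spin [ 5.9  0.5 -1.1] F [ 0.17  0.1  -1.31] M [-0.12 -0.05  0.01] w 0.017934207716603014
```

Emit:
apply_moves --motion '[{"tx": 2,"ty": 0,"tz": -0.1,"spin": 0,"grip": -1},{"tx": 2,"ty": 0,"tz": -0.1,"spin": 0,"grip": -1},{"tx": 1.3,"ty": 0,"tz": -0.1,"spin": 0,"grip": -1},{"tx": 0.2,"ty": 0,"tz": 0,"spin": 0,"grip": -1}]'

```text
time: 10.57
tcp_pos: [0.5614, -0.0731, 0.1221]
tcp_rot: [-24.5, 87.2, 166.0]
ft_force: [-0.8, 0.1, -0.7]
grip_width: 0.0182
```

```bash
python3 - <<'E'
from h import *
plan(562,-73.4,122,100.2)
E
```

```text
t 10.5667 p [561.4 -73.1 122.1] axis x [-0.047  0.012 -0.999] jaw -79.6 spin 0.23 joints [-13.  10.  95.   0.  78.  67.]
world [ 0.6 -0.3 -0.1] tool now [ 0.1  0.4 -0.6] tool after spin [ 0.1  0.4 -0.6] F [-0.75  0.11 -0.7 ] M [-0.06 -0.06 -0.02] w 0.01817218947874649
```

Emit:
apply_moves --motion '[{"tx": 1.5,"ty": 0,"tz": -0.1,"spin": 0,"grip": -1},{"tx": 1,"ty": 0,"tz": -0.1,"spin": 0,"grip": -1},{"tx": 0,"ty": 0,"tz": 0,"spin": 0,"grip": -1}]'

```text
time: 10.82
tcp_pos: [0.5616, -0.0731, 0.1194]
tcp_rot: [-24.4, 87.2, 166.0]
ft_force: [0.2, -0.5, -0.8]
grip_width: 0.0176
```

```bash
python3 - <<'E'
from h import *
plan(562,-73.4,116,100.2)
E
```

```text
t 10.8167 p [561.6 -73.1 119.4] axis x [-0.047  0.012 -0.999] jaw -79.6 spin 0.23 joints [-13.  10.  95.   0.  78.  67.]
world [ 0.4 -0.3 -3.4] tool now [ 3.4  0.5 -0.5] tool after spin [ 3.4  0.5 -0.5] F [ 0.19 -0.51 -0.83] M [-0.03 -0.04  0.  ] w 0.01755616038401022
```

Depth about 24 mm, no strip at 20 mm. Next check for the 26 mm one.

Emit:
apply_moves --motion '[{"tx": 1.5,"ty": 0,"tz": -0.1,"spin": 0,"grip": -1},{"tx": 1.5,"ty": 0,"tz": -0.1,"spin": 0,"grip": -1},{"tx": 0.5,"ty": 0,"tz": 0,"spin": 0,"grip": -1}]'

```text
time: 11.07
tcp_pos: [0.5617, -0.073, 0.1158]
tcp_rot: [-24.5, 87.2, 166.0]
ft_force: [0.4, 1.0, -0.2]
grip_width: 0.0179
```

```bash
python3 - <<'E'
from h import *
plan(562,-73.4,114.5,100.2)
E
```

```text
t 11.0667 p [561.7 -73.  115.8] axis x [-0.047  0.012 -0.999] jaw -79.6 spin 0.23 joints [-13.  10.  95.   0.  77.  67.]
world [ 0.3 -0.4 -1.3] tool now [ 1.3  0.4 -0.3] tool after spin [ 1.3  0.4 -0.3] F [ 0.39  1.01 -0.17] M [-0.05 -0.08  0.01] w 0.017929420869969025
```

Emit:
apply_moves --motion '[{"tx": 1,"ty": 0,"tz": 0,"spin": 0,"grip": -1},{"tx": 0.5,"ty": 0,"tz": 0,"spin": 0,"grip": -1}]'

```text
time: 11.23
tcp_pos: [0.5617, -0.0731, 0.1141]
tcp_rot: [-24.4, 87.2, 166.1]
ft_force: [-0.9, -0.2, -1.1]
grip_width: 0.018
```

```bash
python3 - <<'E'
from h import *
plan(562,-73.4,112.5,100.2)
E
```

```text
t 11.2333 p [561.7 -73.1 114.1] axis x [-0.047  0.012 -0.999] jaw -79.6 spin 0.23 joints [-13.  10.  95.   0.  77.  67.]
world [ 0.3 -0.3 -1.6] tool now [ 1.6  0.4 -0.3] tool after spin [ 1.6  0.4 -0.3] F [-0.88 -0.16 -1.06] M [-0.06 -0.   -0.01] w 0.01801608021967884
```

Emit:
apply_moves --motion '[{"tx": 1.5,"ty": 0,"tz": 0,"spin": 0,"grip": -1},{"tx": 1.5,"ty": 0,"tz": 0,"spin": 0,"grip": -1},{"tx": 1,"ty": 0,"tz": 0,"spin": 0,"grip": -1}]'

```text
time: 11.48
tcp_pos: [0.5616, -0.073, 0.1099]
tcp_rot: [-24.4, 87.3, 166.1]
ft_force: [0.8, -1.3, -1.7]
grip_width: 0.018
```

```bash
python3 - <<'E'
from h import *
plan(562,-73.4,105,100.2)
E
```

```text
t 11.4833 p [561.6 -73.  109.9] axis x [-0.047  0.012 -0.999] jaw -79.6 spin 0.24 joints [-13.  10.  96.   0.  77.  67.]
world [ 0.4 -0.4 -4.9] tool now [ 4.9  0.5 -0.6] tool after spin [ 4.9  0.5 -0.6] F [ 0.78 -1.3  -1.67] M [-0.1  -0.08  0.03] w 0.018042513087198207
```

Emit:
apply_moves --motion '[{"tx": 1.5,"ty": 0,"tz": 0,"spin": 0,"grip": -1},{"tx": 1.5,"ty": 0,"tz": 0,"spin": 0,"grip": -1},{"tx": 1,"ty": 0,"tz": 0,"spin": 0,"grip": -1}]'

```text
time: 11.73
tcp_pos: [0.5613, -0.073, 0.1054]
tcp_rot: [-24.4, 87.2, 166.1]
ft_force: [0.1, -0.6, -0.6]
grip_width: 0.0178
```

```bash
python3 - <<'E'
from h import *
plan(562,-73.4,103.2,100.2)
E
```

```text
t 11.7333 p [561.3 -73.  105.4] axis x [-0.047  0.012 -0.999] jaw -79.6 spin 0.23 joints [-13.  11.  96.   0.  76.  67.]
world [ 0.7 -0.4 -2.2] tool now [ 2.2  0.6 -0.7] tool after spin [ 2.2  0.6 -0.7] F [ 0.14 -0.57 -0.62] M [-0.13 -0.08 -0.03] w 0.017799556894768302
```

Emit:
apply_moves --motion '[{"tx": 1,"ty": 0,"tz": 0,"spin": 0,"grip": -1},{"tx": 1,"ty": 0,"tz": 0,"spin": 0,"grip": -1}]'

```text
time: 11.9
tcp_pos: [0.5613, -0.0729, 0.1035]
tcp_rot: [-24.4, 87.3, 166.1]
ft_force: [-4.5, 1.8, 10.5]
grip_width: 0.0181
```

```bash
python3 - <<'E'
from h import *
plan(562,-73.4,103.2,100.2)
E
```

```text
t 11.9 p [561.3 -72.9 103.5] axis x [-0.046  0.012 -0.999] jaw -79.6 spin 0.24 joints [-13.  11.  96.   0.  76.  67.]
world [ 0.7 -0.5 -0.3] tool now [ 0.3  0.6 -0.6] tool after spin [ 0.3  0.6 -0.6] F [-4.46  1.76 10.54] M [ 0.16  0.84 -0.03] w 0.018082766853279756
```

Emit:
apply_moves --motion '[{"tx": 1,"ty": 0,"tz": 0,"spin": 0,"grip": -1},{"tx": 0.5,"ty": 0,"tz": 0,"spin": 0,"grip": -1}]'

```text
time: 12.07
tcp_pos: [0.5615, -0.073, 0.1037]
tcp_rot: [-24.4, 87.3, 166.0]
ft_force: [-0.3, 1.2, -0.9]
grip_width: 0.0177
```

```bash
python3 - <<'E'
from h import *
plan(562,-73.4,103.2,100.2)
E
```

```text
t 12.0667 p [561.5 -73.  103.7] axis x [-0.046  0.011 -0.999] jaw -79.6 spin 0.24 joints [-13.  11.  96.   0.  76.  67.]
world [ 0.5 -0.4 -0.5] tool now [ 0.4  0.5 -0.4] tool after spin [ 0.4  0.5 -0.4] F [-0.3   1.15 -0.95] M [-0.    0.06  0.02] w 0.017654108263859634
```

Emit:
apply_moves --motion '[{"tx": 1,"ty": 0,"tz": 0,"spin": 0,"grip": -1},{"tx": 1.5,"ty": 0,"tz": 0,"spin": 0,"grip": -1},{"tx": 1.5,"ty": 0,"tz": 0,"spin": 0,"grip": -1}]'

```text
time: 12.32
tcp_pos: [0.562, -0.073, 0.1034]
tcp_rot: [-24.4, 87.4, 166.1]
ft_force: [-6.1, 2.1, 11.8]
grip_width: 0.0178
```

```bash
python3 - <<'E'
from h import *
plan(562,-73.4,103.2,100.2)
E
```

```text
t 12.3167 p [562.  -73.  103.4] axis x [-0.045  0.011 -0.999] jaw -79.6 spin 0.25 joints [-13.  11.  96.   0.  76.  67.]
world [ 0.  -0.4 -0.2] tool now [0.2 0.4 0.1] tool after spin [0.2 0.4 0.1] F [-6.09  2.05 11.79] M [0.25 1.26 0.03] w 0.017807583930842225
```

Emit:
apply_moves --motion '[{"tx": 0,"ty": 0,"tz": 0,"spin": 0,"grip": -1},{"tx": 0,"ty": 0,"tz": 0,"spin": 0,"grip": 0},{"tx": 0,"ty": 0,"tz": 0,"spin": 0,"grip": 0},{"tx": 0,"ty": 0,"tz": 0,"spin": 0,"grip": 0},{"tx": 0,"ty": 0,"tz": 0,"spin": 0,"grip": 0},{"tx": 0,"ty": 0,"tz": 0,"spin": 0,"grip": 0},{"tx": 0,"ty": 0,"tz": 0,"spin": 0,"grip": 0}]'

```text
time: 12.9
tcp_pos: [0.5625, -0.0729, 0.1035]
tcp_rot: [-24.8, 87.4, 165.7]
ft_force: [0.2, 0.0, 1.0]
grip_width: 0.0461
```

```bash
python3 - <<'E'
from h import *
plan(562,-73.4,203.2,100.2)
from cell import read_camera
n="scene"
p,d=read_camera(n); np.savez(f"{n}5.npz",p=p,d=d)
cv2.imwrite("pics/bl5.png",cv2.resize(p[150:250,255:355,::-1],None,fx=6,fy=6,interpolation=cv2.INTER_CUBIC))
E
```

```text
t 12.9 p [562.5 -72.9 103.5] axis x [-0.043  0.011 -0.999] jaw -79.5 spin 0.25 joints [-13.  11.  96.   0.  76.  67.]
world [-0.5 -0.5 99.7] tool now [-99.5  -1.5   4.6] tool after spin [-99.5  -1.5   4.6] F [0.24 0.03 1.04] M [-0.   -0.   -0.03] w 0.0460640130903773
```

View pics/bl5.png

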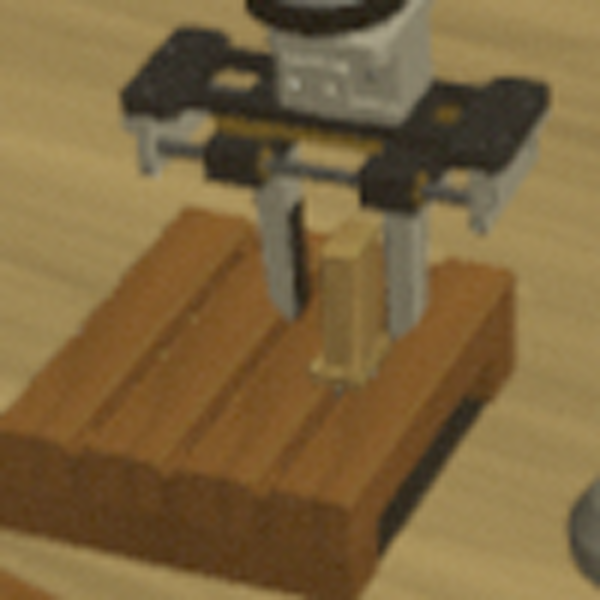

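Emit:
apply_moves --motion '[{"tx": 0,"ty": 0,"tz": 0,"spin": 0,"grip": 0.6},{"tx": 0,"ty": 0,"tz": 0,"spin": 0,"grip": 0.6},{"tx": -8,"ty": 0,"tz": 0.4,"spin": 0,"grip": 0.6},{"tx": -15,"ty": 0,"tz": 0.7,"spin": 0,"grip": 0.6},{"tx": -20,"ty": 0,"tz": 0.9,"spin": 0,"grip": 0.6},{"tx": -20,"ty": 0,"tz": 0.9,"spin": 0,"grip": 0.6},{"tx": -25,"ty": 0,"tz": 0,"spin": 0,"grip": 0.6},{"tx": -25,"ty": 0,"tz": 0,"spin": 0,"grip": 0.6},{"tx": -20,"ty": 20,"tz": 0,"spin": 0,"grip": 0.6},{"tx": 0,"ty": 30,"tz": 0,"spin": 0,"grip": 0.6},{"tx": 0,"ty": 35,"tz": 0,"spin": 0,"grip": 0.6},{"tx": 0,"ty": 35,"tz": 0,"spin": 0,"grip": 0.6},{"tx": 0,"ty": 35,"tz": 0,"spin": 0,"grip": 0.6},{"tx": 0,"ty": 35,"tz": 0,"spin": 0,"grip": 0.6},{"tx": 0,"ty": 35,"tz": 0,"spin": 0,"grip": 0.6},{"tx": 0,"ty": 35,"tz": 0,"spin": 0,"grip": 0.6},{"tx": 0,"ty": 35,"tz": 0,"spin": 0,"grip": 0.6},{"tx": 0,"ty": 20,"tz": 0,"spin": 0,"grip": 0.6},{"tx": 0,"ty": 0,"tz": 0,"spin": 0,"grip": 0.6},{"tx": 0,"ty": 0,"tz": 0,"spin": 0,"grip": 0.6}]'

```text
time: 14.62
tcp_pos: [0.6246, -0.3983, 0.2489]
tcp_rot: [-21.8, 87.9, 168.9]
ft_force: [-0.2, 1.2, 0.0]
grip_width: 0.0745
```

```bash
python3 - <<'E'
from h import *
plan(562,-73.4,203.2,100.2)
from cell import read_camera
for n in("scene","top"):
    p,d=read_camera(n); np.savez(f"{n}6.npz",p=p,d=d)
    cv2.imwrite(f"pics/full6{n}.png",p[:,:,::-1])
    r=(170,250,260,350) if n=="scene" else (215,330,325,435)
    cv2.imwrite(f"pics/z6{n}.png",cv2.resize(p[r[0]:r[1],r[2]:r[3],::-1],None,fx=5.2 if n=="top" else 7.4,fy=5.2 if n=="top" else 7.4,interpolation=cv2.INTER_CUBIC)[:600])
i=camera_info("top");K=i["mtx"];T=np.array(i["T"])
v,u=np.mgrid[0:480,0:640]
X=np.stack([(u-K[0][2])/K[0][0]*d,(v-K[1][2])/K[1][1]*d,d],-1)@T[:3,:3].T+T[:3,3]
s=X[(d>0)&(v>220)&(v<330)&(u>325)&(u<435)&(X[...,2]>.118)&(X[...,2]<.15)]
print(len(s),np.median(s,0),cv2.minAreaRect((s[:,:2]*1000).astype(np.float32)))
A=np.c_[s[:,:2]-s[:,:2].mean(0),np.ones(len(s))];print("plane",np.linalg.lstsq(A,s[:,2],rcond=None)[0])
E
```

```text
t 14.6167 p [ 624.6 -398.3  248.9] axis x [-0.037  0.007 -0.999] jaw -79.3 spin 0.49 joints [-36.  32.  54.  -1.  96.  43.]
world [-62.6 324.9 -45.7] tool now [  50.3 -330.3   -0.5] tool after spin [  50.3 -330.3    2.4] F [-0.15  1.18  0.01] M [ 0.   -0.01 -0.02] w 0.0745391000789243
136 [ 0.55981908 -0.07369872  0.13081725] ((560.449462890625, -74.64070129394531), (33.79501724243164, 17.902029037475586), 11.697269439697266)
plane [ 0.0554705  -0.1536347   0.13035745]
```

View pics/z6scene.png

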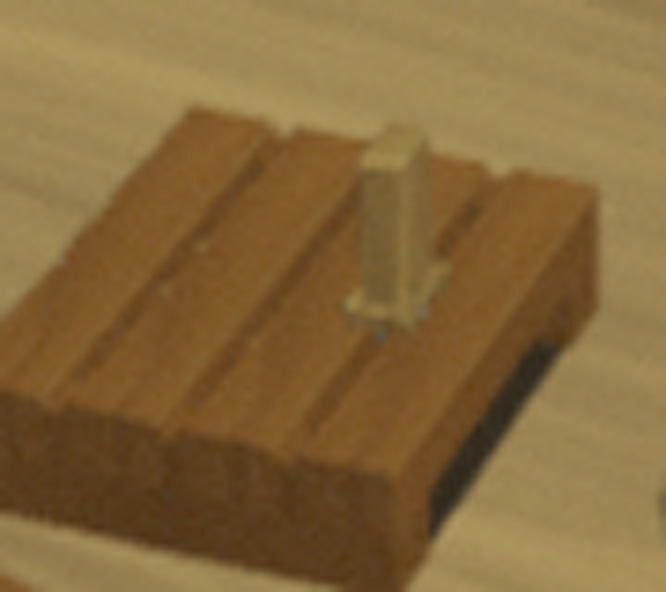

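View pics/full6top.png

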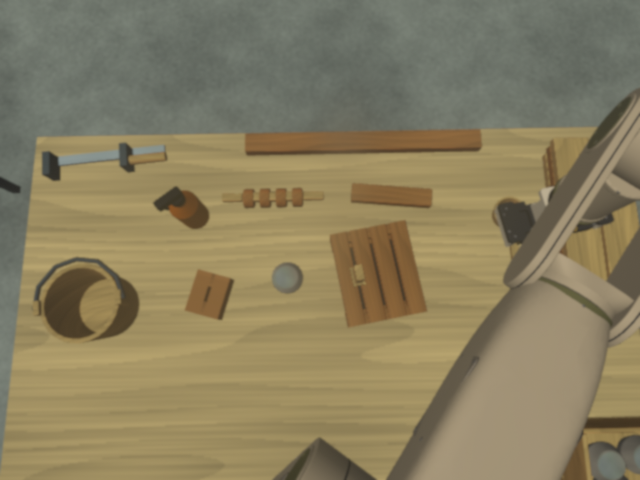

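View pics/full6scene.png

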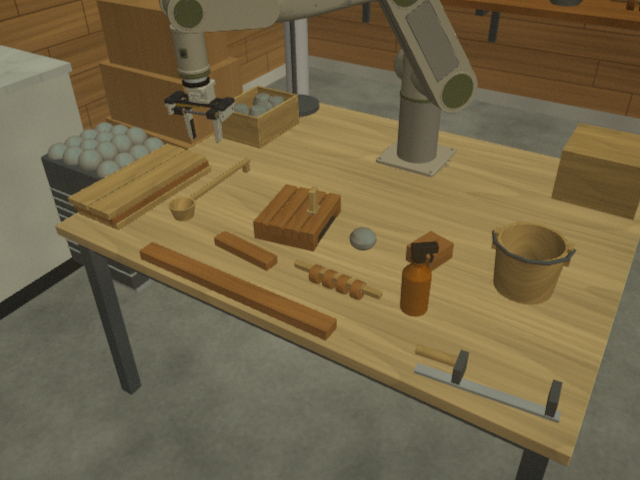

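```bash
python3 - <<'E'
from cell import env
print(env.sign_off())
E
```

```text
the job is handed in; nothing more can be done
None
```

The gauge is standing fully home in the middle part of the left gap (y = +48 mm), and the job is handed in at about 14.7 s.

- **Finding the clear gap:** I tried the left gap first and lowered the blade in small steps. There was no resistance at 20 or 26 mm. The force on the tool stayed within about 2 N until the shoulder met the slats at about 40 mm, where it rose to 10–12 N. I did not put the blade in the other two gaps, so neither strip was touched.
- **Depth:** After release the top of the handle read 130.8 mm above the bench, against 132 mm when fully home. In the stand the same point read 1.5 mm low, so this agrees with the gauge being fully in.
- **Position and level:** The handle's top centre was at (560, −75) mm, about 1 mm from my estimate of the gap's centre.
    - A plane fitted to the handle-top depth points came out sloped, 0.15 along y. I put this down to mixed pixels at the edges and did not check it separately, so flatness rests on the height and position readings.
    - A small glint of blade shows just below the front edge of the shoulder in the scene picture. I took this to be the rounded mouth of the gap.
- **Robot and bystanders:** The gripper is open and more than 30 cm from the gauge, touching nothing. Compared by eye with the first pictures, the bystanders had not moved; the ladle was partly hidden by the arm in the top view.

The tool drifted about 2.7° off vertical along the gap during the carry. I left it, because the gauge was free to settle flat when released.

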